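# Click the reamer onto the citrus juicer and cover it

### The job

Put the washed citrus juicer back together. Pick up the orange reamer, set it on the juicer's square drive shaft, feel for the square with a light push and a turn, and press it down - never with more than about 5 kg (50 N) on it - until the spring ball clicks and the reamer sits fully home; then put the clear dust cover on over it, down on the ledge all round. Let go of everything and leave the carton, jar and tumbler where they are.

Things in the scene. Friction and masses are not known exactly. Their poses are not given: they have to be found in the camera images.
- juicer: White round citrus juicer, fixed (does not slide), 192 mm across; origin on its upright axis at counter height, -x towards its small spout (reaches 132 mm from the axis, 98 to 128 mm high). On top a flat ledge 145 mm high, 78 to 96 mm from the axis; inside it a clear bowl, outer radius 78 mm, rim 167 mm high; in that a white strainer plate 157 mm high.
- shaft_seat (a point): Centre of the top of the black collar (radius 16 mm, 167 mm above the counter) at the foot of the drive shaft, on the juicer's axis; axes are the juicer's, NOT the shaft's. In the middle of one flat of the shaft, 11 mm above this point, a spring ball sticks out 2 mm; about 5 N sideways pushes it in.
- shaft_end (a point): Top of the upright square drive shaft, 25 mm above shaft_seat: 14 mm across flats, its top edge bevelled 1.5 mm. Which way the flats face differs every time and is NOT given (these axes do not turn with it): look, or feel by turning the reamer on it under a light push. The gear motor holds the shaft against light turning (slips at 0.1 N m).
- cover_ledge (a point): Point on the juicer's axis at the height of the flat ledge on which the dust cover's lower edge rests, 145 mm above the counter.
- reamer_mid (a point): Middle of the loose orange reamer, on its axis, 33 mm above its underside; z to its tip. 66 mm high, about 120 g; stands upright on its base in one of the two trays. Lower part: a round skirt 52 mm in diameter, 28 mm high, to be gripped; above it a ribbed cone. Fully home, its underside lies on the collar and this point is 33 mm above shaft_seat.
- reamer: The same reamer, origin at the centre of its underside: there, a square socket 15 mm wide (walls square to its x and y, mouth bevelled 1.5 mm), 28 mm deep, with a dimple in each wall 7.5 to 14.5 mm up: any quarter turn fits. Underside above collar: 22 to 25 mm when off the square; about 14 mm when it meets the ball; 6 to 15 N pushes it past; it snaps down the last 3 mm.
- cover_mid (a point): Middle of the loose clear dust cover, on its axis, 68 mm above its lower edge; z up. A domed hood open below, 174 mm outside and 166 mm inside diameter, 102 mm high (98 inside) plus a black knob: 136 mm in all, about 160 g. Stands upright in the other tray. Once on the ledge round the bowl (5 mm to spare on the radius) this point is 68 mm above cover_ledge.
- cover_knob (a point): Centre of the black knob on top of the cover, 124 mm above the cover's lower edge: round, 25 mm in diameter, from 14 to 34 mm above the top of the hood, on a 15 mm thick stem; to be gripped.
- tray_a: Fixed beige serving tray on the robot's left, 230 x 240 mm, floor 5 mm thick, rim 16 mm high; origin under its centre.
- tray_b: The same tray on the robot's right. One tray holds the reamer, the other the cover; which is which varies.
- carton: Bystander: cream pastry carton, 110 x 160 x 55 mm high, origin under its centre.
- jar: Bystander: amber glass jar, 72 mm in diameter, 95 mm high, origin under its centre.
- tumbler: Bystander: glass tumbler, 66 mm in diameter, 85 mm high, origin under its centre.

How it is judged:
By the outcome, as a careful person would: the job done as asked, in the order asked, and still so for the second after the job is handed in, with the robot touching nothing.
It also fails if it takes over 72 s, if anything falls off the work surface, if the arm or the gripper's body presses on something with over 40 N, if the wrist force passes 120 N, or if a joint passes its speed limit or range.

### The arm

A 6-joint arm with a two-finger parallel gripper is mounted at the origin on the work surface. World frame = base frame: x ahead of the robot, y to its left, z up, the work surface at z = 0. Lengths are in m, angles in rad, forces in N, time in s.
With the tool pointing down it reaches from about 0.35 to 0.95 m from the base axis. Payload 17.4 kg.
Tool frame: the origin (TCP) lies midway between the tips of the shut fingers; the grasp point (between the pads) lies 19 mm behind it; z points along the fingers, y is the line along which they close (so a half turn about z gives the same grasp; the last joint's range is limited). The gripper opens to 93 mm and grips with 3 to 60 N. Pads are 15 mm wide; open, the fingers measure 128 mm over their backs; the gripper's body (75 mm by 188 mm) begins 65 mm behind the grasp point.
Start: joints at [1.159, 0.116, 1.442, -0, 1.584, -0.038], TCP at [0.246, 0.628, 0.219] pointing down, gripper open.
Joint ranges: [-2.83, 2.83], [-0.83, 2.19], [0.07, 2.5], [-1.14, 4.28], [0.01, 3], [-2.97, 2.97]. Speed limits (rad/s): [1.89, 1.89, 2.22, 3.14, 3.14, 3.14].

### API

Orientations are given as a rotation vector (axis times angle).
In Python, from cell import robot gives the robot as it stands.
- The arm moves only by the tool send_rows, never from a script. Its argument "plan" is a list of rows, each an object with "linear": the shift along the tool's x, y, z in mm, a list of three; "turn": the turn, a rotation vector about the tool's x, y, z in degrees, a list of three. A call has 1 to 12 rows; each row is the pose to reach, as a shift and turn from the pose commanded when the call began, along the tool's axes at that moment; what a row does not reach only later rows make up. A row lasts 1/8 s, in which the tool goes at most 62.5 mm and 10.7 degrees, less where a joint would pass 70% of its speed; a pose out of reach is approached as far as the arm can. A call with a gripper value outside its range is refused whole. "gripper" is the closure, from -1 (fully open) to 1 (shut), so that 0 is half open, set as the call begins (left out, the last holds). The fingers move at their own pace and stop on an object; "grip_force" is the grip in N (left out, the last holds). Time passes only in rows, so rows that repeat a pose let the fingers close. It gives the time, the measured TCP pose, the force, the opening and the grip force at its end, in the units of the state.
- robot.get_state(): the state, without advancing time (a new reading comes with each control period).
- robot.camera(name): name is "side" or "top" or "wrist"; returns (picture, depth): 480x640x3 uint8, blue, green, red; 480x640 float32, m along the optical axis (not along the pixel's ray), 0 where there is no reading.
- robot.camera_model(name): a dict with "intrinsics" (3x3 intrinsics, pixels), "k1" (the pictures are not rectified: a ray, as slopes to the right and down, at radius r is drawn at 1 + k1 r^2 times it, then the intrinsics apply), "pose" (4x4, takes a point from camera to world coordinates); the wrist camera has in their place "tool_from_camera" (4x4, takes a point from camera to tool coordinates, whose origin is the TCP and whose axes are the flange's). Camera axes: x right, y up, looking along -z (the intrinsics and any distortion apply to the point x, -y, -z); pixel columns grow to the right and rows downward; lengths in m; the calibration is good to about 2 mm. A picture is of the moment at which its call begins: read the wrist's pose just before it. camera_model takes no time and is no camera call.
- robot.finish_job(): hands the job in; it is judged then, once.
The state is a dict: "time_s": time; "qpos": joint angles; "dq": joint speeds; "tau": joint torques, N m; "ee_pos": TCP position; "eef_rot": TCP orientation; "force": force on the tool from outside, world axes, zero at the start; "torque": the same for the moment, N m; "finger_gap": opening from 0.0 (shut) to 1.0 (fully open); "grip_force": force on a finger pad.
Only numpy, scipy, OpenCV 4.12 (cv2) and the standard library are available. Lean on these libraries where they do the work, as an engineer would, in place of code of your own. Each camera call takes 0.05 s, during which the arm holds its last target. There are 200 camera calls.

## Working session

There is one attempt and no reset: what is moved stays moved. The work goes in short steps, Python scripts to look and compute and a tool call to move; the robot and the scene stay as the last step left them, time stands still between calls to the robot, and variables do not carry over. Pictures are saved under pics/ and viewed, at most 10 in all, crops included, and the job is handed in when it is done.

Besides the shell and the picture viewer there is one more tool, called by a JSON object that holds its "fn" and its "kwargs", one argument or row to a line. send_rows: Moves the arm, as the interface text tells. Its arguments: {"type":"object","properties":{"plan":{"type":"array","items":{"type":"object","properties":{"linear":{"type":"array","items":{"type":"number"}},"turn":{"type":"array","items":{"type":"number"}}}}},"gripper":{"type":"number"},"grip_force":{"type":"number"}},"required":["plan"]}

```bash
ls; mkdir -p pics
cat > h.py <<'E'
import numpy as np, cv2
from scipy.spatial.transform import Rotation as R
from cell import robot
def pose(name, st=None):
    m=robot.camera_model(name)
    if name!='wrist': return m['intrinsics'],m['k1'],np.array(m['pose'])
    st=st or robot.get_state(); T=np.eye(4); T[:3,:3]=R.from_rotvec(st['eef_rot']).as_matrix(); T[:3,3]=st['ee_pos']
    return m['intrinsics'],m['k1'],T@np.array(m['tool_from_camera'])
def rays(uv,K,k1):
    K=np.array(K); p=cv2.undistortPoints(np.float64(uv).reshape(-1,1,2),K,np.array([k1,0,0,0.]))[:,0]
    return np.c_[p[:,0],-p[:,1],-np.ones(len(p))]
def on_plane(uv,z,P):
    K,k1,T=P; d=rays(uv,K,k1)@T[:3,:3].T; o=T[:3,3]
    return o+d*((z-o[2])/d[:,2])[:,None]
def from_depth(uv,dep,P):
    K,k1,T=P; uv=np.array(uv).reshape(-1,2); d=rays(uv,K,k1)*dep[uv[:,1].astype(int),uv[:,0].astype(int)][:,None]
    return d@T[:3,:3].T+T[:3,3]
def project(X,P):
    K,k1,T=P; c=(np.atleast_2d(X)-T[:3,3])@T[:3,:3]; s=np.c_[c[:,0],-c[:,1]]/-c[:,2:3]
    s=s*(1+k1*(s**2).sum(1))[:,None]; K=np.array(K); return s@K[:2,:2].T+K[:2,2]
def show(s):
    print(s['time_s'],np.round(s['ee_pos'],4),np.round(s['eef_rot'],3),np.round(s['force'],1),np.round(s['torque'],2),s['finger_gap'],s['grip_force'])
E
python3 - <<'E'
from h import *
s=robot.get_state();show(s)
for n in('top','side'):
    im,d=robot.camera(n);cv2.imwrite(f'pics/{n}0.png',im);np.save(f'{n}0.npy',d);P=pose(n);print(n,P[0],P[1],P[2].round(3).tolist())
P=pose('wrist');print(P[0],P[1],robot.camera_model('wrist')['tool_from_camera'])
E
```

```text
pics
0.0 [0.2464 0.6282 0.2179] [-5.840e-01 -3.087e+00  2.000e-03] [ 1.1 -0.7  0.4] [ 0.   -0.02  0.02] 0.9959357948093903 0.0
top [[510.92272974   0.         328.66446932]
 [  0.         510.92272974 239.86916851]
 [  0.           0.           1.        ]] -0.09905361687311473 [[-0.033, 0.977, -0.211, 0.384], [-0.999, -0.032, 0.008, 0.019], [0.001, 0.211, 0.977, 1.152], [0.0, 0.0, 0.0, 1.0]]
side [[484.64167444   0.         314.37773577]
 [  0.         484.64167444 232.50948348]
 [  0.           0.           1.        ]] 0.013453594198966953 [[0.965, 0.212, -0.158, 0.453], [-0.264, 0.753, -0.603, -0.659], [-0.009, 0.623, 0.782, 0.975], [0.0, 0.0, 0.0, 1.0]]
[[347.68293502   0.         325.22182229]
 [  0.         347.68293502 239.58383243]
 [  0.           0.           1.        ]] -0.06005004621546098 [[ 5.77997650e-04  9.53399690e-01  3.01709623e-01  8.43903145e-02]
 [ 9.99999628e-01 -7.44135868e-04  4.35721839e-04  4.67743332e-04]
 [ 6.39930019e-04  3.01709259e-01 -9.53399766e-01 -1.65715989e-01]
 [ 0.00000000e+00  0.00000000e+00  0.00000000e+00  1.00000000e+00]]
```

View pics/top0.png

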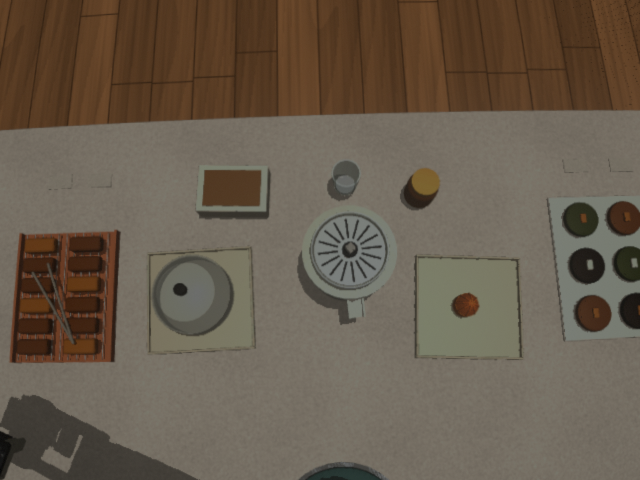

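View pics/side0.png

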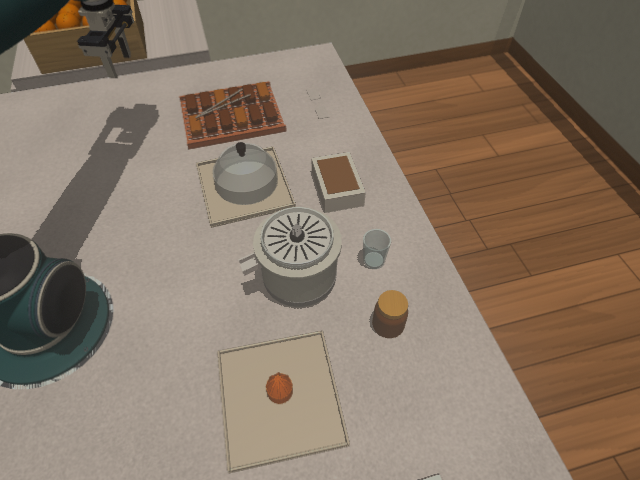

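The top view shows the cover in the left tray, with its knob at (180,290). The reamer is at (465,305) in the right tray and the juicer's shaft is at (350,249). The side view agrees: knob (241,149), shaft (297,233), reamer (279,388).

```bash
cat > m.py <<'E'
from h import *
def tri(uv1,P1,uv2,P2):
    A=np.zeros((3,3));b=np.zeros(3);
    L=[]
    for uv,P in((uv1,P1),(uv2,P2)):
        d=(rays(uv,P[0],P[1])@P[2][:3,:3].T)[0];d/=np.linalg.norm(d);M=np.eye(3)-np.outer(d,d);A+=M;b+=M@P[2][:3,3];L.append((d,P[2][:3,3]))
    X=np.linalg.solve(A,b);return X,[np.linalg.norm(np.cross(d,X-o)) for d,o in L]
E
python3 - <<'E'
from m import *
Pt,Ps=pose('top'),pose('side');it,is_=cv2.imread('pics/top0.png'),cv2.imread('pics/side0.png');dt,ds=np.load('top0.npy'),np.load('side0.npy')
def blob(im,m,box):
    x0,y0,x1,y1=box;k=np.zeros(m.shape,np.uint8);k[y0:y1,x0:x1]=m[y0:y1,x0:x1];n,l,s,c=cv2.connectedComponentsWithStats(k);i=1+np.argmax(s[1:,4]);return c[i],s[i],l==i
for nm,im,d,P,box,kb in(('top',it,dt,Pt,(430,270,510,340),(165,275,195,305)),('side',is_,ds,Ps,(250,360,310,415),(230,138,252,160))):
    h=cv2.cvtColor(im,cv2.COLOR_BGR2HSV);m=((h[...,0]<18)&(h[...,1]>140)&(h[...,2]>60)).astype(np.uint8)
    c,s,k=blob(im,m,box);v,u=np.nonzero(k);X=from_depth(np.c_[u,v],d,P)
    lo=X[(X[:,2]>.01)];print(nm,'reamer',c,s,np.percentile(lo,[2,50,98],axis=0).round(3).tolist(),'plane z.05',on_plane([c],.04,P).round(4))
    m=(im.max(2)<60).astype(np.uint8);c,s,k=blob(im,m,kb);v,u=np.nonzero(k);X=from_depth(np.c_[u,v],d,P);print('knob',c,s,np.median(X,axis=0).round(4),on_plane([c],.129,P).round(4))
    if nm=='top':kt=c
    else: print(tri(kt,Pt,c,Ps))
print('shaft',tri((350,246),Pt,(297,229),Ps))
# bowl rim / ledge: points by height from depth
for d,P,(x0,y0,x1,y1) in((dt,Pt,(285,190,420,330)),(ds,Ps,(230,195,355,300))):
    v,u=np.mgrid[y0:y1,x0:x1];X=from_depth(np.c_[u.ravel(),v.ravel()],d,P)
    L=X[abs(X[:,2]-.145)<.004];(c,r)=cv2.minEnclosingCircle(np.float32(L[:,:2]));print('ledge',len(L),np.array(c).round(4),round(r,4),L[:,:2].min(0).round(3),L[:,:2].max(0).round(3))
    T=X[(X[:,2]>.18)];print('top',len(T),T.mean(0).round(4),T.max(0).round(4))
E
```

```text
top reamer [466.15158924 304.43520782] [455 293  23  23 409] [[0.448, -0.304, 0.03], [0.469, -0.281, 0.053], [0.492, -0.264, 0.071]] plane z.05 [[ 0.4702 -0.2856  0.04  ]]
knob [179.78985507 289.07971014] [173 283  14  13 138] [0.5122 0.3119 0.1399] [[0.5134 0.3155 0.129 ]]
side reamer [279.00713012 387.66131907] [266 373  26  30 561] [[0.449, -0.314, 0.017], [0.471, -0.299, 0.05], [0.494, -0.279, 0.071]] plane z.05 [[ 0.4714 -0.2954  0.04  ]]
knob [240.46666667 148.37777778] [236 143   9  13  90] [0.5118 0.3076 0.1384] [[0.5121 0.3142 0.129 ]]
(array([0.51288077, 0.31573558, 0.12781445]), [np.float64(0.0006750260408501449), np.float64(0.0006750260408503983)])
shaft (array([ 0.57977251, -0.02965499,  0.18336874]), [np.float64(0.00025184672986222764), np.float64(0.00025184672986215944)])
ledge 2108 [ 0.5791 -0.0292] 0.0966 [ 0.483 -0.125] [0.675 0.066]
top 138 [ 0.4698 -0.0022  0.7271] [0.5871 0.0188 1.1518]
ledge 1396 [ 0.5783 -0.0289] 0.097 [ 0.483 -0.126] [0.674 0.062]
top 107 [ 0.5298 -0.2723  0.4906] [ 0.5881 -0.0218  0.9754]
```

```bash
cat > go.py <<'E'
import sys
from h import *
# usage: go.py x y z(mm) yaw(deg of tool x about world z)
s=robot.get_state();show(s);print('q',np.round(s['qpos'],3))
Rt=R.from_rotvec(s['eef_rot']);M=Rt.as_matrix();print('yaw',np.degrees(np.arctan2(M[1,0],M[0,0])).round(2))
if len(sys.argv)>4:
    a=list(map(float,sys.argv[1:]));y=np.radians(a[3]);G=np.array([[np.cos(y),np.sin(y),0],[np.sin(y),-np.cos(y),0],[0,0,-1.]])
    print('linear',(M.T@(np.array(a[:3])-1e3*np.array(s['ee_pos']))).round(1),'turn',np.degrees((Rt.inv()*R.from_matrix(G)).as_rotvec()).round(2))
E
python3 go.py 579 -29 300 89.2
```

```text
0.1 [0.2464 0.6282 0.218 ] [-5.840e-01 -3.087e+00  2.000e-03] [-0.5  1.1  0.1] [-0.02  0.01 -0.01] 1.0015977333795074 0.0
q [ 1.159  0.116  1.442  0.     1.584 -0.038]
yaw 158.58
linear [-549.6 -490.5  -81.5] turn [-6.000e-02  3.000e-02  6.938e+01]
```

{"fn": "send_rows", "kwargs": {
  "plan": [
    {"linear": [-550, -490, -82], "turn": [0, 0, 69.4]},
    {"linear": [-550, -490, -82], "turn": [0, 0, 69.4]},
    {"linear": [-550, -490, -82], "turn": [0, 0, 69.4]},
    {"linear": [-550, -490, -82], "turn": [0, 0, 69.4]},
    {"linear": [-550, -490, -82], "turn": [0, 0, 69.4]},
    {"linear": [-550, -490, -82], "turn": [0, 0, 69.4]},
    {"linear": [-550, -490, -82], "turn": [0, 0, 69.4]},
    {"linear": [-550, -490, -82], "turn": [0, 0, 69.4]},
    {"linear": [-550, -490, -82], "turn": [0, 0, 69.4]},
    {"linear": [-550, -490, -82], "turn": [0, 0, 69.4]},
    {"linear": [-550, -490, -82], "turn": [0, 0, 69.4]},
    {"linear": [-550, -490, -82], "turn": [0, 0, 69.4]}
  ]
}}

```text
time_s: 1.6
ee_pos: [0.5801, -0.0309, 0.3006]
eef_rot: [-2.238, -2.205, 0.0]
force: [0.7, 0.1, 0.1]
finger_gap: 0.998
grip_force: 0.0
```

```bash
python3 go.py 579 -29 300 89.2
```

```text
1.6 [ 0.5801 -0.0309  0.3006] [-2.238 -2.205  0.   ] [0.7 0.1 0.1] [ 0.03  0.01 -0.06] 0.9980649863088688 0.0
q [-0.097 -0.098  1.526  0.     1.714 -0.082]
yaw 89.14
linear [ 1.9 -1.2  0.6] turn [-0.01 -0.   -0.06]
```

Run:
```python
from m import *
s=robot.get_state();P=pose('wrist',s);im,d=robot.camera('wrist');cv2.imwrite('pics/w1.png',im);np.save('w1.npy',d);np.save('w1P.npy',P[2])
c=project([[.579,-.029,.192]],P)[0];print(c)
v,u=np.mgrid[0:480,0:640];X=from_depth(np.c_[u.ravel(),v.ravel()],d,P)
r=np.hypot(X[:,0]-.579,X[:,1]+.029)
T=X[(abs(X[:,2]-.192)<.003)&(r<.03)];print(len(T),T.mean(0).round(4),cv2.minAreaRect(np.float32(T[:,:2]*1e3)))
L=X[(abs(X[:,2]-.145)<.003)&(r<.11)];print(cv2.minEnclosingCircle(np.float32(L[:,:2]))if len(L) else 0)
x,y=c.astype(int);cv2.imwrite('pics/w1c.png',cv2.resize(im[y-50:y+50,x-60:x+60],None,fx=6,fy=6,interpolation=cv2.INTER_CUBIC))
```

```text
[323.43111892 235.04254845]
280 [ 0.5785 -0.0291  0.1914] ((578.5758056640625, -29.604660034179688), (14.17664909362793, 14.281981468200684), 37.42098617553711)
((0.5779394507408142, -0.030218349769711494), 0.09635089337825775)
```

View pics/w1c.png

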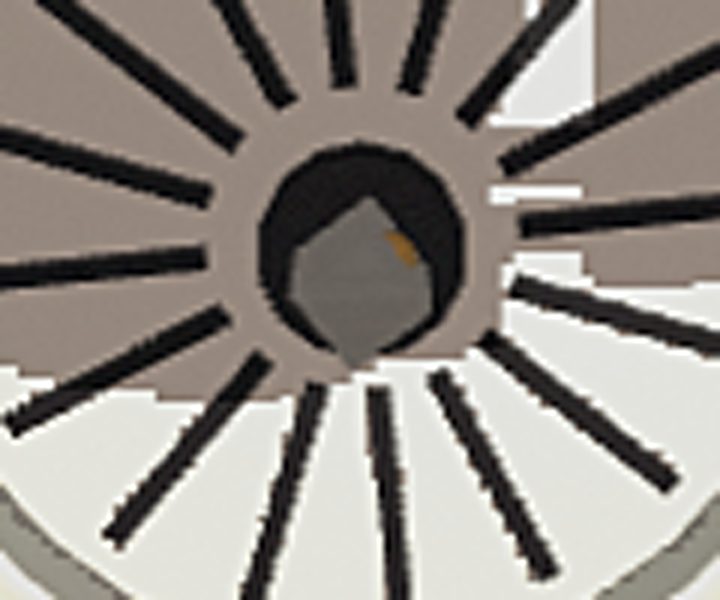

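The square shaft top is at about (360,285) in the crop, with a corner pointing up at (368,197) and the ball on its right-hand flat at (403,245). The fitted square is 14.2 mm wide at 37.4° in the world, centred at (0.5785, -0.0295). Next is the reamer.

```bash
python3 go.py 471 -290 150 60
```

```text
1.65 [ 0.5819 -0.0351  0.3004] [ 2.240e+00  2.202e+00 -2.000e-03] [-1.  -3.8 -1.6] [-0.25  0.05  0.05] 1.0026598720186057 0.0
q [-0.103 -0.094  1.522 -0.002  1.713 -0.086]
yaw 89.01
linear [-256.5 -106.5  150.9] turn [1.000e-02 1.000e-01 2.901e+01]
```

{"fn": "send_rows", "kwargs": {
  "plan": [
    {"linear": [-262, -104, 100], "turn": [0, 0, 29]},
    {"linear": [-262, -104, 150], "turn": [0, 0, 29]},
    {"linear": [-262, -104, 150], "turn": [0, 0, 29]},
    {"linear": [-262, -104, 150], "turn": [0, 0, 29]},
    {"linear": [-262, -104, 150], "turn": [0, 0, 29]},
    {"linear": [-262, -104, 150], "turn": [0, 0, 29]},
    {"linear": [-262, -104, 150], "turn": [0, 0, 29]},
    {"linear": [-262, -104, 150], "turn": [0, 0, 29]},
    {"linear": [-262, -104, 150], "turn": [0, 0, 29]}
  ]
}}

```text
time_s: 2.78
ee_pos: [0.4726, -0.2883, 0.1515]
eef_rot: [2.716, 1.577, 0.001]
force: [0.4, -0.1, -0.3]
finger_gap: 1.006
grip_force: 0.0
```

```bash
python3 - <<'E'
from m import *
s=robot.get_state();show(s);P=pose('wrist',s);im,d=robot.camera('wrist');cv2.imwrite('pics/w2.png',im)
h=cv2.cvtColor(im,cv2.COLOR_BGR2HSV);m=((h[...,0]<20)&(h[...,1]>140)&(h[...,2]>40))
v,u=np.nonzero(m);X=from_depth(np.c_[u,v],d,P);X=X[(X[:,2]>.01)&(X[:,2]<.09)]
print(len(X),X.min(0).round(4),X.max(0).round(4))
T=X[X[:,2]>.067];print('tip',len(T),T.mean(0).round(4))
for lo,hi in((.01,.034),(.028,.036),(.036,.05)):
    L=X[(X[:,2]>lo)&(X[:,2]<hi)];c,r=cv2.minEnclosingCircle(np.float32(L[:,:2]*1e3));print(lo,len(L),np.round(c,1),round(r,1))
c=project([[.471,-.29,.05]],P)[0].astype(int);x,y=c;print(c)
cv2.imwrite('pics/w2c.png',cv2.resize(im[max(y-75,0):y+75,x-100:x+100],None,fx=4,fy=4,interpolation=cv2.INTER_CUBIC))
E
python3 go.py
```

```text
2.775 [ 0.4726 -0.2883  0.1515] [2.716e+00 1.577e+00 1.000e-03] [ 0.4 -0.1 -0.3] [-0.06  0.15 -0.02] 1.0060809149553482 0.0
5642 [ 0.4197 -0.581   0.01  ] [ 0.7396 -0.2031  0.0716]
tip 503 [ 0.5386 -0.2742  0.0688]
0.01 1926 [ 560.8 -375.5] 222.7
0.028 567 [ 588.5 -268. ] 145.2
0.036 1295 [ 588.2 -262.3] 143.6
[324 242]
2.825 [ 0.4725 -0.2884  0.1513] [2.716e+00 1.577e+00 1.000e-03] [ 0.4  0.5 -0.4] [-0.09  0.09 -0.  ] 1.001254397323832 0.0
q [-0.594 -0.124  1.791  0.     1.475 -0.075]
yaw 60.26
```

View pics/w2c.png

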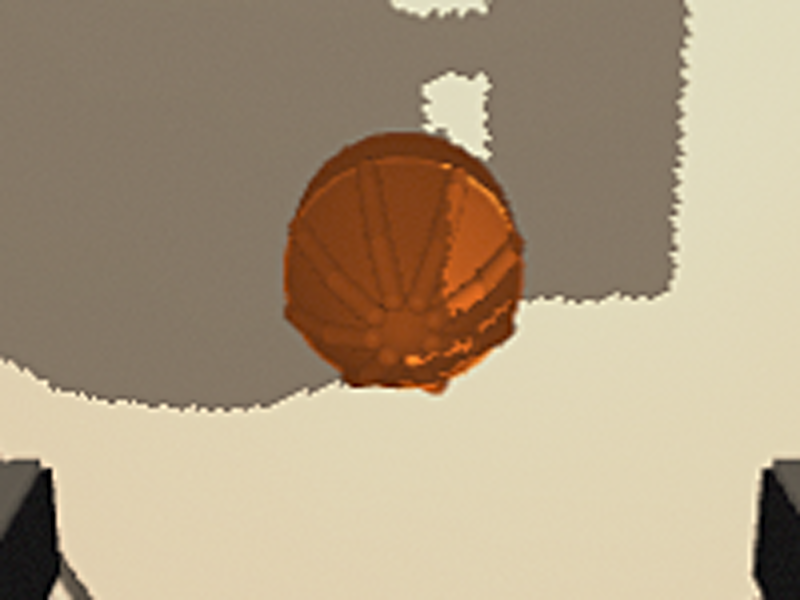

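The crop shows the reamer at about (405,265), with its tip at (405,325) and ribs fanning out about 45° apart. It is roughly midway between the fingers. The earlier depth figures included jar and tray colours, so I'll restrict the mask to the reamer.

Run:
```python
from m import *
s=robot.get_state();P=pose('wrist',s);im,d=robot.camera('wrist')
h=cv2.cvtColor(im,cv2.COLOR_BGR2HSV);m=((h[...,0]<20)&(h[...,1]>140)&(h[...,2]>40))
v,u=np.nonzero(m);X=from_depth(np.c_[u,v],d,P);k=(X[:,2]>.006)&(X[:,2]<.09)&(np.hypot(X[:,0]-.471,X[:,1]+.29)<.05);X=X[k]
print(len(X),X.min(0).round(4),X.max(0).round(4))
T=X[X[:,2]>.068];print('tip',len(T),T.mean(0).round(4))
for lo,hi in((.01,.034),(.031,.035),(.034,.04)):
    L=X[(X[:,2]>lo)&(X[:,2]<hi)];c,r=cv2.minEnclosingCircle(np.float32(L[:,:2]*1e3));print(lo,len(L),np.round(c,1),round(r,1))
# rib phase: radial excess over cone, by azimuth
c=T[:,:2].mean(0);c=np.array([np.mean([X[:,0].min(),X[:,0].max()]),np.mean([X[:,1].min(),X[:,1].max()])]);print('c',c)
q=X[(X[:,2]>.036)&(X[:,2]<.062)];a=np.degrees(np.arctan2(*(q[:,:2]-c).T[::-1]));r=np.hypot(*(q[:,:2]-c).T)
f=np.polyfit(q[:,2],r,1);e=r-np.polyval(f,q[:,2])
for n in(6,8,10,12):
    A=np.c_[np.cos(np.radians(n*a)),np.sin(np.radians(n*a)),np.cos(np.radians(a)),np.sin(np.radians(a)),np.ones(len(a))];x=np.linalg.lstsq(A,e,rcond=None)[0];print(n,np.hypot(*x[:2])*1e3,(np.degrees(np.arctan2(x[1],x[0]))/n)%(360/n))
```

```text
3035 [ 0.4458 -0.3152  0.0062] [ 0.4976 -0.2632  0.0712]
tip 292 [ 0.4719 -0.2889  0.0692]
0.01 407 [ 471.9 -289.4] 26.3
0.031 225 [ 471.9 -289.3] 26.3
0.034 309 [ 471.7 -288.8] 26.4
c [ 0.47169661 -0.28916417]
6 0.04861047395162154 28.53222451712136
8 1.2682090260508296 33.12117239996739
10 0.02892982373037515 21.68639888552107
12 0.025512105753461963 16.640256218898095
```

```bash
cat > go.py <<'E'
import sys,json,os
from h import *
# go.py apply lx ly lz tx ty tz : record a sent final row ; go.py x y z yaw : shift from commanded pose
def to(T): return np.array(T[:3])*1., R.from_rotvec(T[3:])
p,r=to(json.load(open('cmd.json')))
s=robot.get_state();show(s)
def yaw(r): M=r.as_matrix();return np.degrees(np.arctan2(M[1,0],M[0,0])).round(2)
a=sys.argv[1:]
if a and a[0]=='apply':
    v=np.array(list(map(float,a[1:7])));p=p+r.apply(v[:3]);r=r*R.from_rotvec(np.radians(v[3:]));json.dump([*p,*r.as_rotvec()],open('cmd.json','w'));a=a[7:]
print('cmd',p.round(1),yaw(r),'meas-cmd',(1e3*np.array(s['ee_pos'])-p).round(1),'yaw',yaw(R.from_rotvec(s['eef_rot'])),'j6',round(s['qpos'][5],3))
if a:
    a=list(map(float,a));y=np.radians(a[3]);G=np.array([[np.cos(y),np.sin(y),0],[np.sin(y),-np.cos(y),0],[0,0,-1.]])
    print('linear',r.inv().apply(np.array(a[:3])-p).round(1),'turn',np.degrees((r.inv()*R.from_matrix(G)).as_rotvec()).round(2))
E
echo '[246.4,628.2,218,-0.584,-3.087,0.002]' >cmd.json
python3 go.py apply -550 -490 -82 0 0 69.4; python3 go.py apply -262 -104 150 0 0 29 471.7 -289.2 8 60.2
```

```text
2.875 [ 0.4724 -0.2885  0.1512] [2.717e+00 1.576e+00 1.000e-03] [0.6 1.1 0.2] [-0.05  0.07  0.03] 1.0020229745384053 0.0
cmd [579.4 -28.7 300.8] 89.17 meas-cmd [-107.1 -259.8 -149.6] yaw 60.25 j6 -0.075
2.875 [ 0.4724 -0.2885  0.1512] [2.717e+00 1.576e+00 1.000e-03] [0.6 1.1 0.2] [-0.05  0.07  0.03] 1.0020229745384053 0.0
cmd [ 471.6 -289.4  151.2] 60.17 meas-cmd [0.7 0.9 0. ] yaw 60.25 j6 -0.075
linear [ 4.000e-01 -1.000e-01  1.432e+02] turn [ 0.03  0.07 -0.03]
```

{"fn": "send_rows", "kwargs": {
  "plan": [
    {"linear": [0, 0, 50]},
    {"linear": [0, 0, 100]},
    {"linear": [0, 0, 130]},
    {"linear": [0, 0, 142]},
    {"linear": [0, 0, 142]},
    {"linear": [0, 0, 142]}
  ]
}}

```text
schema error: expected keys linear, turn
```

{"fn": "send_rows", "kwargs": {
  "plan": [
    {"linear": [0, 0, 0]},
    {"linear": [0, 0, 0]},
    {"linear": [0, 0, 0]},
    {"linear": [0, 0, 0]},
    {"linear": [0, 0, 0]},
    {"linear": [0, 0, 0]},
    {"linear": [0, 0, 0]}
  ],
  "gripper": 1,
  "grip_force": 30
}}

```text
schema error: expected keys linear, turn
```

```bash
python3 go.py apply 0 0 142 0 0 0 471.7 -289.2 250 60.2
```

```text
2.875 [ 0.4724 -0.2885  0.1512] [2.717e+00 1.576e+00 1.000e-03] [0.6 1.1 0.2] [-0.05  0.07  0.03] 1.0020229745384053 0.0
cmd [ 471.6 -289.6    9.2] 60.17 meas-cmd [  0.7   1.1 142. ] yaw 60.25 j6 -0.075
linear [ 1.000e-01  0.000e+00 -2.408e+02] turn [ 0.03  0.07 -0.03]
```

{"fn": "send_rows", "kwargs": {
  "plan": [
    {"linear": [0, 0, 50], "turn": [0, 0, 0]},
    {"linear": [0, 0, 100], "turn": [0, 0, 0]},
    {"linear": [0, 0, 130], "turn": [0, 0, 0]},
    {"linear": [0, 0, 142], "turn": [0, 0, 0]},
    {"linear": [0, 0, 142], "turn": [0, 0, 0]},
    {"linear": [0, 0, 142], "turn": [0, 0, 0]}
  ]
}}

```text
time_s: 3.62
ee_pos: [0.4726, -0.2895, 0.0103]
eef_rot: [2.716, 1.574, 0.001]
force: [-0.0, -0.3, -0.0]
finger_gap: 0.999
grip_force: 0.0
```

{"fn": "send_rows", "kwargs": {
  "plan": [
    {"linear": [0, 0, 0], "turn": [0, 0, 0]},
    {"linear": [0, 0, 0], "turn": [0, 0, 0]},
    {"linear": [0, 0, 0], "turn": [0, 0, 0]},
    {"linear": [0, 0, 0], "turn": [0, 0, 0]},
    {"linear": [0, 0, 0], "turn": [0, 0, 0]},
    {"linear": [0, 0, 0], "turn": [0, 0, 0]},
    {"linear": [0, 0, 0], "turn": [0, 0, 0]}
  ],
  "gripper": 1,
  "grip_force": 30
}}

```text
time_s: 4.5
ee_pos: [0.4718, -0.2891, 0.0087]
eef_rot: [-2.718, -1.575, 0.0]
force: [-0.6, -1.4, 0.4]
finger_gap: 0.546
grip_force: 30.0
```

```bash
python3 go.py 471.7 -289.2 250 60.2
```

```text
4.5 [ 0.4718 -0.2891  0.0087] [-2.718 -1.575  0.   ] [-0.6 -1.4  0.4] [-0.08  0.21  0.02] 0.5464215016093783 29.981904331070837
cmd [ 471.6 -289.6    9.2] 60.17 meas-cmd [ 0.2  0.5 -0.5] yaw 60.19 j6 -0.075
linear [ 1.000e-01  0.000e+00 -2.408e+02] turn [ 0.03  0.07 -0.03]
```

```bash
python3 go.py 578.6 -29.5 215 64.5
```

```text
4.5 [ 0.4718 -0.2891  0.0087] [-2.718 -1.575  0.   ] [-0.6 -1.4  0.4] [-0.08  0.21  0.02] 0.5464215016093783 29.981904331070837
cmd [ 471.6 -289.6    9.2] 60.17 meas-cmd [ 0.2  0.5 -0.5] yaw 60.19 j6 -0.075
linear [ 278.6  -36.4 -206.2] turn [ 0.03  0.07 -4.33]
```

{"fn": "send_rows", "kwargs": {
  "plan": [
    {"linear": [0, 0, -60], "turn": [0, 0, 0]},
    {"linear": [0, 0, -120], "turn": [0, 0, 0]},
    {"linear": [20, -3, -180], "turn": [0, 0, 0]},
    {"linear": [60, -8, -216], "turn": [0, 0, -4]},
    {"linear": [120, -16, -216], "turn": [0, 0, -4.3]},
    {"linear": [180, -24, -216], "turn": [0, 0, -4.3]},
    {"linear": [230, -30, -216], "turn": [0, 0, -4.3]},
    {"linear": [265, -35, -210], "turn": [0, 0, -4.3]},
    {"linear": [278.6, -36.4, -206.2], "turn": [0, 0, -4.3]},
    {"linear": [278.6, -36.4, -206.2], "turn": [0, 0, -4.3]},
    {"linear": [278.6, -36.4, -206.2], "turn": [0, 0, -4.3]},
    {"linear": [278.6, -36.4, -206.2], "turn": [0, 0, -4.3]}
  ]
}}

```text
time_s: 6.0
ee_pos: [0.5786, -0.0303, 0.2152]
eef_rot: [2.658, 1.674, 0.0]
force: [0.8, 0.4, -0.5]
finger_gap: 0.55
grip_force: 30.0
```

```bash
python3 go.py apply 278.6 -36.4 -206.2 0 0 -4.3 578.6 -29.5 196 64.5
python3 - <<'E'
from m import *
s=robot.get_state();it,d=robot.camera('wrist');P=pose('wrist',s)
i2,d2=robot.camera('side')
c=project([[.5786,-.0295,.215]],P)[0].astype(int);print(c)
a=cv2.resize(it,(400,300));x,y=project([[.5786,-.0295,.215]],pose('side'))[0].astype(int)
b=cv2.resize(i2[y-75:y+75,x-100:x+100],(400,300),interpolation=cv2.INTER_CUBIC);cv2.imwrite('pics/a1.png',np.hstack([a,b]))
show(robot.get_state())
E
```

```text
6.0 [ 0.5786 -0.0303  0.2152] [2.658 1.674 0.   ] [ 0.8  0.4 -0.5] [-0.06  0.09 -0.05] 0.5502744359196258 29.98656847688835
cmd [578.6 -29.5 215. ] 64.47 meas-cmd [ 0.  -0.8  0.1] yaw 64.41 j6 0.35
linear [ 0. -0. 19.] turn [ 0.03  0.07 -0.03]
[324 296]
6.1 [ 0.5787 -0.03    0.2151] [2.658 1.675 0.   ] [-0.8  0.9 -2.2] [-0.11  0.11 -0.06] 0.5513026695688887 29.986637727124617
```

View pics/a1.png

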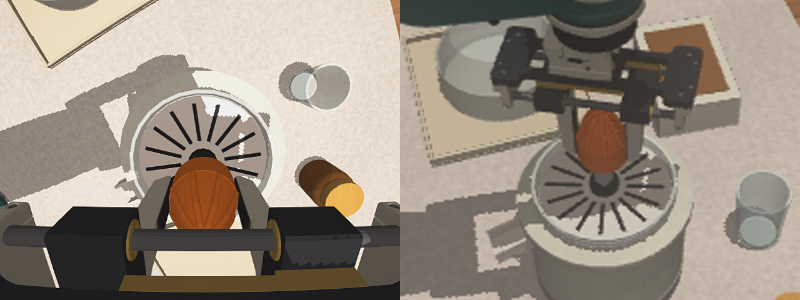

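The reamer hangs upright in the fingers, centred over the shaft: left half about (200,195), right half about (602,140) with the shaft at (603,185). I'll lower it gently.

{"fn": "send_rows", "kwargs": {
  "plan": [
    {"linear": [0, 0, 10], "turn": [0, 0, 0]},
    {"linear": [0, 0, 17], "turn": [0, 0, 0]},
    {"linear": [0, 0, 18], "turn": [0, 0, 0]},
    {"linear": [0, 0, 19], "turn": [0, 0, 0]},
    {"linear": [0, 0, 20], "turn": [0, 0, 0]},
    {"linear": [0, 0, 20], "turn": [0, 0, 0]}
  ]
}}

```text
time_s: 6.85
ee_pos: [0.5788, -0.0293, 0.1949]
eef_rot: [2.657, 1.676, 0.0]
force: [-0.7, -0.4, -1.5]
finger_gap: 0.554
grip_force: 30.0
```

```bash
python3 go.py apply 0 0 20 0 0 0
```

```text
6.85 [ 0.5788 -0.0293  0.1949] [2.657 1.676 0.   ] [-0.7 -0.4 -1.5] [-0.09  0.12  0.05] 0.5544589157124394 29.986574840149842
cmd [578.6 -29.5 195. ] 64.47 meas-cmd [ 0.2  0.3 -0.1] yaw 64.49 j6 0.351
```

{"fn": "send_rows", "kwargs": {
  "plan": [
    {"linear": [0, 0, 1], "turn": [0, 0, 0]},
    {"linear": [0, 0, 2], "turn": [0, 0, 0]},
    {"linear": [0, 0, 3], "turn": [0, 0, 0]},
    {"linear": [0, 0, 3], "turn": [0, 0, 0]}
  ]
}}

```text
time_s: 7.35
ee_pos: [0.5788, -0.0293, 0.1917]
eef_rot: [-2.657, -1.676, 0.0]
force: [0.8, -0.6, -0.8]
finger_gap: 0.553
grip_force: 30.0
```

{"fn": "send_rows", "kwargs": {
  "plan": [
    {"linear": [0, 0, 1], "turn": [0, 0, 0]},
    {"linear": [0, 0, 2], "turn": [0, 0, 0]},
    {"linear": [0, 0, 3], "turn": [0, 0, 0]},
    {"linear": [0, 0, 4], "turn": [0, 0, 0]},
    {"linear": [0, 0, 4], "turn": [0, 0, 0]}
  ]
}}

```text
time_s: 7.98
ee_pos: [0.5788, -0.0293, 0.1877]
eef_rot: [-2.657, -1.676, 0.0]
force: [-0.8, 0.2, -0.9]
finger_gap: 0.554
grip_force: 30.0
```

The underside is now about 17 mm above the collar with no force, so it is on the square. Next is the press past the ball.

{"fn": "send_rows", "kwargs": {
  "plan": [
    {"linear": [0, 0, 1], "turn": [0, 0, 0]},
    {"linear": [0, 0, 2], "turn": [0, 0, 0]},
    {"linear": [0, 0, 3], "turn": [0, 0, 0]},
    {"linear": [0, 0, 4], "turn": [0, 0, 0]},
    {"linear": [0, 0, 5], "turn": [0, 0, 0]},
    {"linear": [0, 0, 5], "turn": [0, 0, 0]}
  ]
}}

```text
time_s: 8.72
ee_pos: [0.5788, -0.0293, 0.1828]
eef_rot: [-2.657, -1.676, 0.0]
force: [-0.4, 0.0, -0.8]
finger_gap: 0.55
grip_force: 30.0
```

{"fn": "send_rows", "kwargs": {
  "plan": [
    {"linear": [0, 0, 0.5], "turn": [0, 0, 0]},
    {"linear": [0, 0, 1], "turn": [0, 0, 0]},
    {"linear": [0, 0, 1.5], "turn": [0, 0, 0]},
    {"linear": [0, 0, 2], "turn": [0, 0, 0]},
    {"linear": [0, 0, 2], "turn": [0, 0, 0]}
  ]
}}

```text
time_s: 9.35
ee_pos: [0.5789, -0.0293, 0.1809]
eef_rot: [2.657, 1.676, 0.0]
force: [1.5, 0.9, 0.7]
finger_gap: 0.55
grip_force: 30.0
```

```bash
python3 go.py apply 0 0 14 0 0 0
python3 - <<'E'
from m import *
s=robot.get_state();it,d=robot.camera('wrist');P=pose('wrist',s)
i2,d2=robot.camera('side')
a=cv2.resize(it[200:480,100:540],(400,300));x,y=project([[.5786,-.0295,.19]],pose('side'))[0].astype(int)
b=cv2.resize(i2[y-45:y+45,x-60:x+60],(400,300),interpolation=cv2.INTER_CUBIC);cv2.imwrite('pics/a2.png',np.hstack([a,b]))
for n,im,d,P in(('w',it,d,P),('s',i2,d2,pose('side'))):
    h=cv2.cvtColor(im,cv2.COLOR_BGR2HSV);m=((h[...,0]<20)&(h[...,1]>140)&(h[...,2]>40))
    v,u=np.nonzero(m);X=from_depth(np.c_[u,v],d,P);X=X[np.hypot(X[:,0]-.5786,X[:,1]+.0295)<.05];print(n,len(X),np.percentile(X[:,2],[0,1,99,100]).round(4))
E
```

```text
9.35 [ 0.5789 -0.0293  0.1809] [2.657 1.676 0.   ] [1.5 0.9 0.7] [ 0.03 -0.16 -0.02] 0.5498152620252379 29.989120467798784
cmd [578.6 -29.6 181. ] 64.47 meas-cmd [ 0.3  0.3 -0.1] yaw 64.48 j6 0.351
w 20632 [0.1567 0.1814 0.2969 0.2984]
s 571 [0.1773 0.1805 0.2427 0.2446]
```

View pics/a2.png

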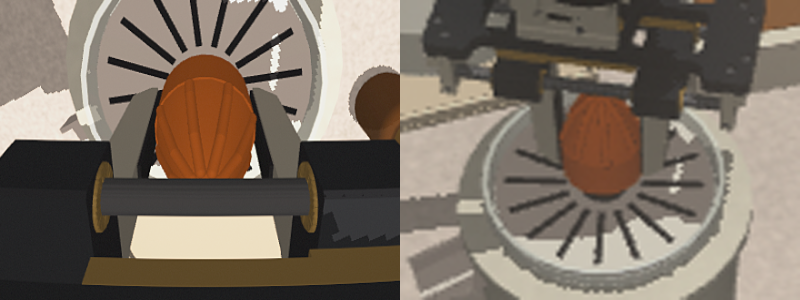

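The reamer looks upright and over the shaft (right half about (600,145)), with its base just above the collar. The side depth puts its underside at roughly z=178. I'll keep pressing.

{"fn": "send_rows", "kwargs": {
  "plan": [
    {"linear": [0, 0, 0.5], "turn": [0, 0, 0]},
    {"linear": [0, 0, 1], "turn": [0, 0, 0]},
    {"linear": [0, 0, 1.5], "turn": [0, 0, 0]},
    {"linear": [0, 0, 2], "turn": [0, 0, 0]},
    {"linear": [0, 0, 2], "turn": [0, 0, 0]}
  ]
}}

```text
time_s: 10.07
ee_pos: [0.5788, -0.0292, 0.1787]
eef_rot: [-2.657, -1.676, 0.0]
force: [2.8, 1.2, -1.4]
finger_gap: 0.552
grip_force: 30.0
```

{"fn": "send_rows", "kwargs": {
  "plan": [
    {"linear": [0, 0, 1], "turn": [0, 0, 0]},
    {"linear": [0, 0, 2], "turn": [0, 0, 0]},
    {"linear": [0, 0, 3], "turn": [0, 0, 0]},
    {"linear": [0, 0, 4], "turn": [0, 0, 0]},
    {"linear": [0, 0, 4], "turn": [0, 0, 0]}
  ]
}}

```text
time_s: 10.7
ee_pos: [0.5787, -0.0293, 0.1746]
eef_rot: [-2.657, -1.676, 0.0]
force: [3.0, 2.9, -2.0]
finger_gap: 0.55
grip_force: 30.0
```

{"fn": "send_rows", "kwargs": {
  "plan": [
    {"linear": [0, 0, 1], "turn": [0, 0, 0]},
    {"linear": [0, 0, 2], "turn": [0, 0, 0]},
    {"linear": [0, 0, 3], "turn": [0, 0, 0]},
    {"linear": [0, 0, 4], "turn": [0, 0, 0]},
    {"linear": [0, 0, 4], "turn": [0, 0, 0]}
  ]
}}

```text
time_s: 11.32
ee_pos: [0.5787, -0.0294, 0.1708]
eef_rot: [2.657, 1.676, -0.0]
force: [-0.4, 0.2, -1.0]
finger_gap: 0.55
grip_force: 30.0
```

```bash
python3 go.py apply 0 0 10 0 0 0
```

```text
11.325 [ 0.5787 -0.0294  0.1708] [ 2.657  1.676 -0.   ] [-0.4  0.2 -1. ] [-0.09  0.11 -0.01] 0.5495262879126409 29.986612536013126
cmd [578.6 -29.6 171. ] 64.47 meas-cmd [ 0.1  0.2 -0.2] yaw 64.48 j6 0.351
```

{"fn": "send_rows", "kwargs": {
  "plan": [
    {"linear": [0, 0, 0.5], "turn": [0, 0, 0]},
    {"linear": [0, 0, 1], "turn": [0, 0, 0]},
    {"linear": [0, 0, 1.5], "turn": [0, 0, 0]},
    {"linear": [0, 0, 1.5], "turn": [0, 0, 0]}
  ]
}}

```text
time_s: 11.82
ee_pos: [0.5788, -0.0293, 0.1706]
eef_rot: [2.657, 1.676, 0.001]
force: [-5.7, 0.2, 10.2]
finger_gap: 0.553
grip_force: 30.0
```

{"fn": "send_rows", "kwargs": {
  "plan": [
    {"linear": [0, 0, 0.5], "turn": [0, 0, 0]},
    {"linear": [0, 0, 1], "turn": [0, 0, 0]},
    {"linear": [0, 0, 1], "turn": [0, 0, 0]}
  ]
}}

```text
time_s: 12.2
ee_pos: [0.5788, -0.0293, 0.1705]
eef_rot: [2.656, 1.675, 0.002]
force: [-9.9, 0.0, 17.5]
finger_gap: 0.552
grip_force: 30.0
```

{"fn": "send_rows", "kwargs": {
  "plan": [
    {"linear": [0, 0, -2.5], "turn": [0, 0, 0]},
    {"linear": [0, 0, -2.5], "turn": [0, 0, 0]}
  ]
}}

```text
time_s: 12.45
ee_pos: [0.5788, -0.0293, 0.1708]
eef_rot: [2.657, 1.676, 0.0]
force: [-0.4, 0.4, -1.2]
finger_gap: 0.549
grip_force: 30.0
```

{"fn": "send_rows", "kwargs": {
  "plan": [
    {"linear": [0, 0, 0], "turn": [0, 0, 0]},
    {"linear": [0, 0, 0], "turn": [0, 0, 0]},
    {"linear": [0, 0, 0], "turn": [0, 0, 0]},
    {"linear": [0, 0, 0], "turn": [0, 0, 0]},
    {"linear": [0, 0, -20], "turn": [0, 0, 0]},
    {"linear": [0, 0, -70], "turn": [0, 0, 0]},
    {"linear": [0, 0, -120], "turn": [0, 0, 0]},
    {"linear": [0, 0, -120], "turn": [0, 0, 0]},
    {"linear": [0, 0, -120], "turn": [0, 0, 0]}
  ],
  "gripper": -1
}}

```text
time_s: 13.58
ee_pos: [0.5787, -0.0293, 0.2911]
eef_rot: [2.657, 1.676, 0.0]
force: [0.1, -0.2, -0.1]
finger_gap: 1.0
grip_force: 0.0
```

```bash
python3 - <<'E'
from m import *
s=robot.get_state();P=pose('wrist',s);im,d=robot.camera('wrist');i2,d2=robot.camera('side');i3,d3=robot.camera('top')
for n,im,d,P in(('w',im,d,P),('s',i2,d2,pose('side')),('t',i3,d3,pose('top'))):
    h=cv2.cvtColor(im,cv2.COLOR_BGR2HSV);m=((h[...,0]<20)&(h[...,1]>140)&(h[...,2]>40))
    v,u=np.nonzero(m);X=from_depth(np.c_[u,v],d,P);X=X[(np.hypot(X[:,0]-.5786,X[:,1]+.0295)<.05)&(X[:,2]<.26)&(X[:,2]>.1)];
    if len(X)<30: continue
    T=X[X[:,2]>np.percentile(X[:,2],99)-.003];print(n,len(X),np.percentile(X[:,2],[1,99,100]).round(4),T.mean(0).round(4),X.min(0).round(4),X.max(0).round(4))
E
python3 go.py apply 0 0 -119.5 0 0 0; python3 go.py apply 0 0 0 0 0 0 512.9 315 230 121
```

```text
w 3578 [0.1688 0.232  0.2335] [ 0.5793 -0.0292  0.2308] [ 0.5439 -0.0697  0.1555] [ 0.6051 -0.0033  0.2335]
s 500 [0.1702 0.2329 0.235 ] [ 0.5789 -0.0316  0.2317] [ 0.5532 -0.0574  0.1684] [ 0.6031 -0.0197  0.235 ]
t 33 [0.203  0.2271 0.2273] [ 0.5686 -0.0247  0.2257] [ 0.5643 -0.0292  0.2022] [ 0.5814 -0.006   0.2273]
13.725 [ 0.5785 -0.0292  0.2898] [-2.656e+00 -1.675e+00  2.000e-03] [ 0.2 -0.2  0.6] [-0.05  0.13  0.  ] 1.0031285840816937 0.0
cmd [578.6 -29.4 290.5] 64.47 meas-cmd [-0.1  0.2 -0.7] yaw 64.48 j6 0.351
13.725 [ 0.5785 -0.0292  0.2898] [-2.656e+00 -1.675e+00  2.000e-03] [ 0.2 -0.2  0.6] [-0.05  0.13  0.  ] 1.0031285840816937 0.0
cmd [578.6 -29.4 290.5] 64.47 meas-cmd [-0.1  0.2 -0.7] yaw 64.48 j6 0.351
linear [ 282.6 -207.8   60.1] turn [-1.000e-02  8.000e-02 -5.653e+01]
```

{"fn": "send_rows", "kwargs": {
  "plan": [
    {"linear": [40, -30, 0], "turn": [0, 0, -10]},
    {"linear": [90, -66, 10], "turn": [0, 0, -20]},
    {"linear": [140, -103, 20], "turn": [0, 0, -30]},
    {"linear": [190, -140, 40], "turn": [0, 0, -40]},
    {"linear": [235, -173, 60], "turn": [0, 0, -50]},
    {"linear": [270, -199, 60], "turn": [0, 0, -56.5]},
    {"linear": [282.6, -207.8, 60], "turn": [0, 0, -56.5]},
    {"linear": [282.6, -207.8, 60], "turn": [0, 0, -56.5]},
    {"linear": [282.6, -207.8, 60], "turn": [0, 0, -56.5]},
    {"linear": [282.6, -207.8, 60], "turn": [0, 0, -56.5]}
  ]
}}

```text
time_s: 14.98
ee_pos: [0.5134, 0.3141, 0.231]
eef_rot: [1.55, 2.732, 0.0]
force: [-0.5, 0.8, 0.8]
finger_gap: 1.002
grip_force: 0.0
```

```bash
python3 go.py apply 0 0 -0.5 0 0 0 >/dev/null; python3 go.py apply 282.6 -207.8 60 0 0 -56.5;python3 - <<'E'
from m import *
s=robot.get_state();P=pose('wrist',s);im,d=robot.camera('wrist');cv2.imwrite('pics/w3.png',im)
c=project([[.5129,.315,.129]],P)[0].astype(int);print(c)
m=(im.max(2)<60).astype(np.uint8);n,l,st,ce=cv2.connectedComponentsWithStats(m)
i=min([i for i in range(1,n) if st[i,4]>100],key=lambda i:np.hypot(*(ce[i]-c)));k=l==i
v,u=np.nonzero(k);X=from_depth(np.c_[u,v],d,P);X=X[(X[:,2]>.1)&(X[:,2]<.16)];print(ce[i],st[i],len(X),X.min(0).round(4),X.max(0).round(4))
T=X[X[:,2]>.135];print('top',len(T),T.mean(0).round(4))
b=X[:,2]>.12;cc,r=cv2.minEnclosingCircle(np.float32(X[b][:,:2]*1e3));print(np.round(cc,1),r)
E
python3 go.py 512.9 315 110 121
```

```text
14.975 [0.5134 0.3141 0.231 ] [1.55  2.732 0.   ] [-0.5  0.8  0.8] [-0.08  0.02 -0.01] 1.0015082952784946 0.0
cmd [512.9 315.1 230.6] 120.97 meas-cmd [ 0.6 -0.9  0.4] yaw 120.87 j6 -0.032
[324 238]
[324.03703704 240.55671296] [309 223  32  35 864] 856 [0.5005 0.3017 0.1225] [0.525  0.3272 0.1428]
top 782 [0.5123 0.3152 0.1402]
[513.  314.3] 12.928459167480469
15.025 [0.5134 0.3143 0.231 ] [1.55  2.733 0.   ] [-0.2 -0.6 -0.1] [-0.07  0.05 -0.06] 0.9974328735353227 0.0
cmd [512.9 315.1 230.6] 120.97 meas-cmd [ 0.5 -0.8  0.5] yaw 120.88 j6 -0.032
linear [1.000e-01 1.000e-01 1.206e+02] turn [-0.04  0.06 -0.03]
```

View pics/w3.png

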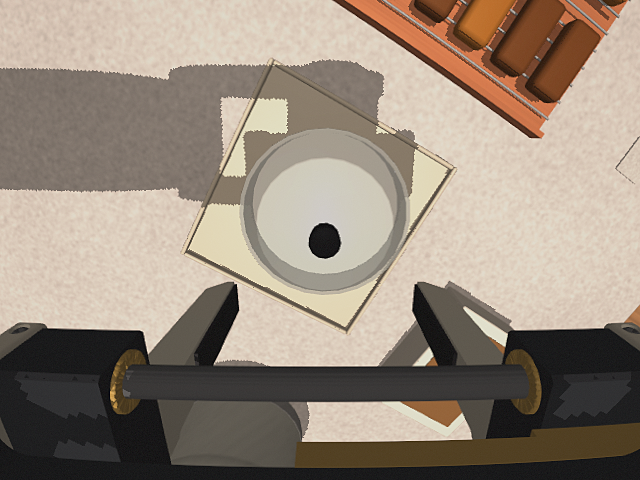

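The knob is at pixel (324,240), midway between the fingers. It sits at (0.513, 0.315) with its top at about z=0.141, as it should.

{"fn": "send_rows", "kwargs": {
  "plan": [
    {"linear": [0, 0, 50], "turn": [0, 0, 0]},
    {"linear": [0, 0, 95], "turn": [0, 0, 0]},
    {"linear": [0, 0, 114], "turn": [0, 0, 0]},
    {"linear": [0, 0, 118.6], "turn": [0, 0, 0]},
    {"linear": [0, 0, 118.6], "turn": [0, 0, 0]},
    {"linear": [0, 0, 118.6], "turn": [0, 0, 0]}
  ]
}}

```text
time_s: 15.78
ee_pos: [0.5136, 0.3156, 0.1139]
eef_rot: [1.547, 2.733, 0.003]
force: [0.2, -0.1, -0.2]
finger_gap: 0.998
grip_force: 0.0
```

{"fn": "send_rows", "kwargs": {
  "plan": [
    {"linear": [0, 0, 0], "turn": [0, 0, 0]},
    {"linear": [0, 0, 0], "turn": [0, 0, 0]},
    {"linear": [0, 0, 0], "turn": [0, 0, 0]},
    {"linear": [0, 0, 0], "turn": [0, 0, 0]},
    {"linear": [0, 0, 0], "turn": [0, 0, 0]},
    {"linear": [0, 0, 0], "turn": [0, 0, 0]},
    {"linear": [0, 0, 0], "turn": [0, 0, 0]},
    {"linear": [0, 0, 0], "turn": [0, 0, 0]},
    {"linear": [0, 0, 0], "turn": [0, 0, 0]}
  ],
  "gripper": 1,
  "grip_force": 30
}}

```text
time_s: 16.9
ee_pos: [0.513, 0.3153, 0.1122]
eef_rot: [-1.547, -2.734, 0.0]
force: [0.2, -0.5, -0.1]
finger_gap: 0.265
grip_force: 30.0
```

```bash
python3 go.py apply 0 0 118.6 0 0 0 512.9 315 380 121
```

```text
16.9 [0.513  0.3153 0.1122] [-1.547 -2.734  0.   ] [ 0.2 -0.5 -0.1] [-0.11  0.04 -0.01] 0.26501868201995343 29.99992067925632
cmd [512.9 314.9 112. ] 120.97 meas-cmd [0.1 0.4 0.2] yaw 120.99 j6 -0.032
linear [-2.00e-01 -1.00e-01 -2.68e+02] turn [-0.04  0.06 -0.03]
```

{"fn": "send_rows", "kwargs": {
  "plan": [
    {"linear": [0, 0, -15], "turn": [0, 0, 0]},
    {"linear": [0, 0, -50], "turn": [0, 0, 0]},
    {"linear": [0, 0, -100], "turn": [0, 0, 0]},
    {"linear": [0, 0, -150], "turn": [0, 0, 0]},
    {"linear": [0, 0, -200], "turn": [0, 0, 0]},
    {"linear": [0, 0, -240], "turn": [0, 0, 0]},
    {"linear": [0, 0, -256], "turn": [0, 0, 0]},
    {"linear": [0, 0, -256], "turn": [0, 0, 0]},
    {"linear": [0, 0, -256], "turn": [0, 0, 0]}
  ]
}}

```text
time_s: 18.02
ee_pos: [0.5129, 0.3152, 0.3663]
eef_rot: [-1.547, -2.733, 0.003]
force: [-0.4, -0.5, -1.8]
finger_gap: 0.263
grip_force: 30.0
```

```bash
python3 go.py apply 0 0 -256 0 0 0 578.9 -29.4 366 92
```

```text
18.025 [0.5129 0.3152 0.3663] [-1.547 -2.733  0.003] [-0.4 -0.5 -1.8] [-0.06  0.07  0.01] 0.2632144617754868 29.999622646719217
cmd [512.9 315.2 368. ] 120.97 meas-cmd [-0.  -0.1 -1.7] yaw 120.98 j6 -0.032
linear [-329.5 -120.8    2.4] turn [-0.03  0.07 28.97]
```

{"fn": "send_rows", "kwargs": {
  "plan": [
    {"linear": [-20, -7, 0], "turn": [0, 0, 2]},
    {"linear": [-60, -22, 0], "turn": [0, 0, 5]},
    {"linear": [-105, -38, 0], "turn": [0, 0, 9]},
    {"linear": [-150, -55, 0], "turn": [0, 0, 13]},
    {"linear": [-195, -71, 0], "turn": [0, 0, 17]},
    {"linear": [-240, -88, 0], "turn": [0, 0, 21]},
    {"linear": [-280, -103, 0], "turn": [0, 0, 25]},
    {"linear": [-310, -114, 0], "turn": [0, 0, 28]},
    {"linear": [-325, -119, 0], "turn": [0, 0, 29]},
    {"linear": [-329.5, -120.8, 0], "turn": [0, 0, 29]},
    {"linear": [-329.5, -120.8, 0], "turn": [0, 0, 29]},
    {"linear": [-329.5, -120.8, 0], "turn": [0, 0, 29]}
  ]
}}

```text
time_s: 19.52
ee_pos: [0.579, -0.0285, 0.3683]
eef_rot: [-2.181, -2.261, -0.0]
force: [-0.6, -0.1, -2.3]
finger_gap: 0.26
grip_force: 30.0
```

```bash
python3 go.py apply -329.5 -120.8 0 0 0 29 578.9 -29.4 255 92
python3 - <<'E'
from m import *
im,d=robot.camera('side');cv2.imwrite('pics/s3.png',im[60:360,120:520]);show(robot.get_state())
E
```

```text
19.525 [ 0.579  -0.0285  0.3683] [-2.181 -2.261 -0.   ] [-0.6 -0.1 -2.3] [-0.04  0.07  0.04] 0.2604660430033359 29.99961230903864
cmd [578.9 -29.4 368.4] 91.97 meas-cmd [ 0.1  0.9 -0.1] yaw 92.06 j6 -0.129
linear [  0.2   0.  113.4] turn [-0.01  0.07 -0.03]
19.575 [ 0.579  -0.0286  0.3683] [2.181 2.261 0.   ] [ 1.   0.5 -1.8] [-0.09  0.08 -0.04] 0.2590506556743198 29.99968320596963
```

View pics/s3.png

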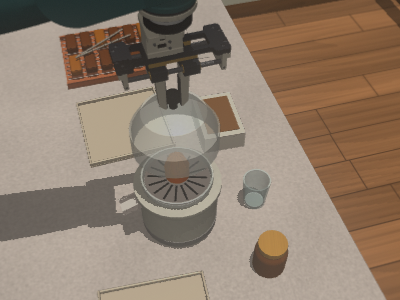

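The cover hangs level above the juicer at (175,135), with the reamer at (177,168) centred under it. I'll lower it.

{"fn": "send_rows", "kwargs": {
  "plan": [
    {"linear": [0, 0, 15], "turn": [0, 0, 0]},
    {"linear": [0, 0, 40], "turn": [0, 0, 0]},
    {"linear": [0, 0, 65], "turn": [0, 0, 0]},
    {"linear": [0, 0, 80], "turn": [0, 0, 0]},
    {"linear": [0, 0, 88], "turn": [0, 0, 0]},
    {"linear": [0, 0, 93], "turn": [0, 0, 0]},
    {"linear": [0, 0, 98], "turn": [0, 0, 0]},
    {"linear": [0, 0, 103], "turn": [0, 0, 0]},
    {"linear": [0, 0, 108], "turn": [0, 0, 0]},
    {"linear": [0, 0, 112], "turn": [0, 0, 0]},
    {"linear": [0, 0, 112], "turn": [0, 0, 0]}
  ]
}}

```text
time_s: 20.95
ee_pos: [0.579, -0.0294, 0.2559]
eef_rot: [-2.182, -2.259, 0.0]
force: [0.2, 0.2, -1.9]
finger_gap: 0.263
grip_force: 30.0
```

{"fn": "send_rows", "kwargs": {
  "plan": [
    {"linear": [0, 0, 1], "turn": [0, 0, 0]},
    {"linear": [0, 0, 2], "turn": [0, 0, 0]},
    {"linear": [0, 0, 3], "turn": [0, 0, 0]},
    {"linear": [0, 0, 4], "turn": [0, 0, 0]},
    {"linear": [0, 0, 4], "turn": [0, 0, 0]}
  ]
}}

```text
time_s: 21.58
ee_pos: [0.5791, -0.0294, 0.2522]
eef_rot: [2.183, 2.26, -0.0]
force: [0.4, 1.1, -2.2]
finger_gap: 0.261
grip_force: 30.0
```

{"fn": "send_rows", "kwargs": {
  "plan": [
    {"linear": [0, 0, 0.5], "turn": [0, 0, 0]},
    {"linear": [0, 0, 1], "turn": [0, 0, 0]},
    {"linear": [0, 0, 1], "turn": [0, 0, 0]},
    {"linear": [0, 0, 1], "turn": [0, 0, 0]}
  ]
}}

```text
time_s: 22.08
ee_pos: [0.5791, -0.0294, 0.2522]
eef_rot: [2.182, 2.259, 0.001]
force: [-3.3, -0.0, 6.8]
finger_gap: 0.263
grip_force: 30.0
```

{"fn": "send_rows", "kwargs": {
  "plan": [
    {"linear": [0, 0, -0.8], "turn": [0, 0, 0]},
    {"linear": [0, 0, -0.8], "turn": [0, 0, 0]}
  ]
}}

```text
time_s: 22.32
ee_pos: [0.5791, -0.0294, 0.2522]
eef_rot: [2.183, 2.259, 0.0]
force: [-1.1, -0.4, 2.5]
finger_gap: 0.265
grip_force: 30.0
```

{"fn": "send_rows", "kwargs": {
  "plan": [
    {"linear": [0, 0, 0], "turn": [0, 0, 0]},
    {"linear": [0, 0, 0], "turn": [0, 0, 0]},
    {"linear": [0, 0, 0], "turn": [0, 0, 0]},
    {"linear": [0, 0, 0], "turn": [0, 0, 0]},
    {"linear": [0, 0, 0], "turn": [0, 0, 0]},
    {"linear": [0, 0, 0], "turn": [0, 0, 0]},
    {"linear": [0, 0, -15], "turn": [0, 0, 0]},
    {"linear": [0, 0, -50], "turn": [0, 0, 0]},
    {"linear": [0, 0, -100], "turn": [0, 0, 0]},
    {"linear": [0, 0, -130], "turn": [0, 0, 0]},
    {"linear": [0, 0, -130], "turn": [0, 0, 0]},
    {"linear": [0, 0, -130], "turn": [0, 0, 0]}
  ],
  "gripper": -1
}}

```text
time_s: 23.82
ee_pos: [0.579, -0.0294, 0.3817]
eef_rot: [-2.182, -2.259, 0.001]
force: [0.7, 0.2, -0.8]
finger_gap: 1.001
grip_force: 0.0
```

Run:
```python
from m import *
s=robot.get_state();show(s);P=pose('wrist',s);im,d=robot.camera('wrist');i2,d2=robot.camera('side')
cv2.imwrite('pics/f.png',np.hstack([cv2.resize(im,(400,300)),i2[110:410,150:550]]))
x=project([[.579,-.0294,.269]],P)[0];m=(im.max(2)<60);v,u=np.nonzero(m);X=from_depth(np.c_[u,v],d,P);X=X[(np.hypot(X[:,0]-.579,X[:,1]+.0294)<.03)&(X[:,2]>.25)&(X[:,2]<.3)];print(len(X),X.min(0).round(4),X.max(0).round(4),X[X[:,2]>.277].mean(0).round(4))
```

```text
23.825 [ 0.579  -0.0294  0.3817] [-2.182e+00 -2.259e+00  1.000e-03] [ 0.7  0.2 -0.8] [-0.04  0.07 -0.05] 1.000503930024419 0.0
798 [ 0.5676 -0.042   0.2614] [ 0.5913 -0.017   0.2826] [ 0.5794 -0.0291  0.2803]
```

View pics/f.png

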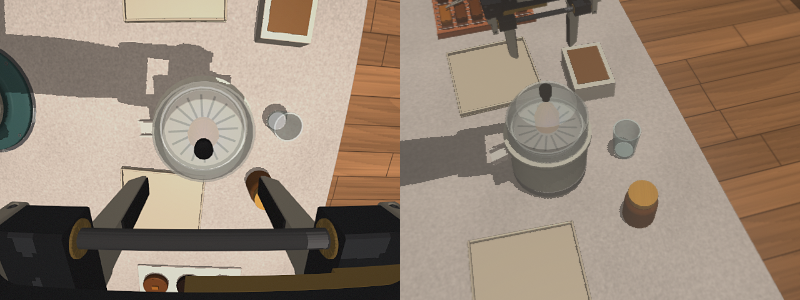

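The cover sits level on the ledge with the reamer inside. Its knob is at (545,92) in the right half, and its top measures about z=0.281 (145+136 mm), on the juicer's axis. The gripper is clear and the carton, jar and tumbler are where they were.

```bash
python3 -c "
from cell import robot
print(robot.finish_job())"
```

```text
the job is handed in; nothing more can be done
None
```

The juicer is back together and the job is handed in: the reamer is fully home on the shaft (highest push I read was 17.5 N) and the cover is level on the ledge, with the arm clear, the carton, jar and tumbler left alone, and about 24 s used.

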